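# Hold the spent-battery bin open at the drone bench

## Task

A worn battery pack is about to be dropped into the orange-lidded bin: press that bin's orange lever paddle down so that its lid stands wide open, hold it there for a good three seconds, then let the lever go so that the lid closes fully. Use the lever, leave the blue-lidded bin shut and do not disturb the half-built quadcopter.

Things in the scene. Friction and masses are not known exactly. Their poses are not given: they have to be found in the camera images.
- battery_lever: lever of the orange-lidded bin; origin on its pivot, mid-bin, 118 to 143 mm above the bench. At rest x points level from paddle to lid hinge (away from robot), z up. Orange paddle on the robot's side, 40 (x) x 60 (y) x 8 mm, centre at x = -135 mm, y = z = 0, top face z = +4 mm; bin wall at x = -75. Pressed with 4 to 8 N it goes down up to 37 mm (0.28 rad) to a stop; springs back when let go.
- battery_lid (a joint): orange lid, 154 x 158 x 7 mm, on a grey bin 150 x 150 x 140 mm fixed to the bench (top of shut lid 151 to 176 mm high, 33 mm above the lever's pivot), left or right, turned up to 23 degrees. 0 = shut; opens up and away from the robot; 1.18 rad = fully open. It follows the lever: 4.2 x lever angle, about 0.031 rad per mm of paddle travel; falls shut in under 1 s when the lever is let go.
- scrap_lid (a joint): blue lid of the second bin, the same bin and lever but with blue lid and paddle, for metal scrap; 0 = shut, grows as it opens. Must stay shut.
- quad: half-built black quadcopter, 170 x 170 x 49 mm high, about 280 g, standing loose on four red feet on a thin blue mat between the bins and the robot, near the middle; all of it lies below the paddles. Origin under its centre at the feet, z up. Not to be disturbed.

How it is judged:
By the outcome, as a careful person would: the job done as asked, in the order asked, and still so for the second after the job is handed in, with the robot touching nothing.
It also fails if it takes over 38 s, if anything falls off the work surface, if the arm or the gripper's body presses on something with over 40 N, if the wrist force passes 120 N, or if a joint passes its speed limit or range.

## Robot

A 6-joint arm with a two-finger parallel gripper is mounted at the origin on the work surface. World frame = base frame: x ahead of the robot, y to its left, z up, the work surface at z = 0. Lengths are in m, angles in rad, forces in N, time in s.
With the tool pointing down it reaches from about 0.35 to 0.85 m from the base axis. Payload 8.1 kg.
Tool frame: the origin (TCP) lies at the very end of the fingers, on their centre line; the grasp point (between the pads) lies 19 mm behind it; z points along the fingers, y is the line along which they close (so a half turn about z gives the same grasp; the last joint's range is limited). The gripper opens to 93 mm and grips with 3 to 60 N. Pads are 15 mm wide; open, the fingers measure 128 mm over their backs; the gripper's body (75 mm by 188 mm) begins 65 mm behind the grasp point.
Start: joints at [1.111, 0.13, 1.488, -0, 1.523, -0.085], TCP at [0.22, 0.558, 0.219] pointing down, gripper open.
Joint ranges: [-2.96, 2.96], [-0.89, 2.26], [0.02, 2.5], [-1.34, 4.48], [0, 2.73], [-2.66, 2.66]. Speed limits (rad/s): [2.39, 2.39, 2.79, 3.14, 3.14, 3.14].

## Interface

Orientations are given as a rotation vector (axis times angle).
In Python, from plant import robot gives the robot as it stands. The module is installed in compiled form; this text tells all that it offers.
- The arm moves only by the tool play_rows, never from a script. Its argument "increments" is text: rows parted by semicolons, each of 5 numbers parted by spaces: the shift along the tool's x, y, z in mm, then the turn about the tool's z in degrees, then the closure, from -1 (fully open) to 1 (shut). In form: dx dy dz yaw claw; .... A call has 1 to 20 rows; each row is the pose to reach, as a shift and turn from the pose commanded when the call began, along the tool's axes at that moment; what a row does not reach only later rows make up. A row lasts 1/10 s, in which the tool goes at most 50 mm and 8.59 degrees, less where a joint would pass 70% of its speed; a pose out of reach is approached as far as the arm can. A call with a gripper value outside its range is refused whole. The fingers move at their own pace and stop on an object; "force" is the grip in N (left out, the last holds). Time passes only in rows, so rows that repeat a pose let the fingers close. It gives the time, the measured TCP pose, the force, the opening and the grip force at its end, in the units of the state.
- robot.read_state(): the state, without advancing time (a new reading comes with each control period).
- robot.read_camera(name): name is "scene" or "side" or "wrist"; returns the picture (420x560x3 uint8, blue, green, red); there is no depth.
- robot.calibration(name): a dict with "vertical_fov" (degrees; the focal length in pixels is half the picture's height over the tangent of half this angle, whatever the lens; pixels are square), "cx", "cy" (the principal point, pixels), "D" ([k1, k2, p1, p2, k3] as OpenCV has them; the pictures are not rectified), "rvec" (rotation vector, rad) and "tvec" (3), from world to camera coordinates, as OpenCV has them. Camera axes: x right, y down, z forward; pixel columns grow to the right and rows downward; lengths in m; the calibration is good to about 2 mm. A picture is of the moment at which its call begins: read the wrist's pose just before it. calibration takes no time and is no camera call; for the wrist camera it gives the pose at the moment of the call.
- robot.close_job(): hands the job in; it is judged then, once.
Trained networks look in the newest picture that a camera, given by its name, has taken for a name from the list of things; names that differ only in an ending like _2 or _b are one class to them, and where a whole thing is asked for, a point or a joint stands for the part that bears it (a point fixed in the world has none). Each returns a list of dicts, best first, with "conf" (0 to 1); they miss things now and then, are a little off and sometimes report something else, mostly with a low value. They report only what shows in the picture. A call takes as long as a camera call.
- robot.recognise(camera, query): "centre" ([x, y, z] in m, in world coordinates, good to about 4 mm: the middle of the surface that is visible of it).
- robot.regions_of(camera, query): "pixels" (420x560 bool, what is visible of it).
- robot.landmark_of(camera, query): "centre" ([x, y, z] in m, in world coordinates, good to about 4 mm: a listed point, or the origin of a listed thing).
The state is a dict: "t": time; "q": joint angles; "dq": joint speeds; "joint_torque": joint torques, N m; "tool_pos": TCP position; "orientation": TCP orientation; "force": force on the tool from outside, world axes, zero at the start; "wrist_torque": the same for the moment, N m; "opening": finger opening in m; "gripper_force": force on a finger pad.
Only numpy, scipy, OpenCV 4.12 (cv2) and the standard library are available. Lean on these libraries where they do the work, as an engineer would, in place of code of your own. Each camera call takes 0.05 s, during which the arm holds its last target. There are 200 camera calls.

## Working session

There is one attempt and no reset: what is moved stays moved. The work goes in short steps, Python scripts to look and compute and a tool call to move; the robot and the scene stay as the last step left them, time stands still between calls to the robot, and variables do not carry over. Pictures are saved under pics/ and viewed, at most 10 in all, crops included, and the job is handed in when it is done.

Besides the shell and the picture viewer there is one more tool, called after "Call:" in YAML: its name, and indented under it one key for each argument. play_rows: Moves the arm, as the interface text tells. Its arguments: {"type":"object","properties":{"increments":{"type":"string"},"force":{"type":"number"}},"required":["increments"]}

```bash
mkdir -p pics
python3 - <<'E'
from plant import robot
import cv2,numpy as np
s=robot.read_state();print(s['t'],s['tool_pos'],s['orientation'],s['opening'])
a=robot.read_camera("scene");b=robot.read_camera("side")
cv2.imwrite("pics/a.png",a);cv2.imwrite("pics/b.png",b)
for c in("scene","side"):
  for q in("battery_lever","quad","battery_lid","scrap_lid"):
    for f in("recognise","landmark_of"):
      try: print(c,q,f,[(np.round(d['centre'],3),round(d['conf'],2)) for d in getattr(robot,f)(c,q)][:3])
      except Exception as e: print(c,q,f,e)
print(robot.read_state()['t'])
E
```

```text
0.0 [0.21938088 0.55785908 0.21760305] [-5.85246230e-01 -3.08607582e+00  2.73604056e-03] 0.09239277914482505
scene battery_lever recognise [(array([ 0.438, -0.29 ,  0.129]), 0.53)]
scene battery_lever landmark_of []
scene quad recognise [(array([ 0.466, -0.018,  0.033]), 0.7)]
scene quad landmark_of [(array([ 0.444, -0.018,  0.002]), 0.79)]
scene battery_lid recognise [(array([ 0.571, -0.233,  0.159]), 0.92)]
scene battery_lid landmark_of it knows: battery_lever, quad
scene scrap_lid recognise [(array([0.54 , 0.256, 0.17 ]), 0.95)]
scene scrap_lid landmark_of it knows: battery_lever, quad
side battery_lever recognise [(array([ 0.436, -0.28 ,  0.132]), 0.86)]
side battery_lever landmark_of [(array([ 0.442, -0.023,  0.005]), 0.32)]
side quad recognise [(array([ 0.439, -0.01 ,  0.037]), 0.9)]
side quad landmark_of [(array([ 0.439, -0.019,  0.003]), 0.6)]
side battery_lid recognise [(array([ 0.553, -0.222,  0.158]), 0.67)]
side battery_lid landmark_of it knows: battery_lever, quad
side scrap_lid recognise [(array([0.527, 0.27 , 0.17 ]), 0.58)]
side scrap_lid landmark_of it knows: battery_lever, quad
0.7
```

View pics/a.png

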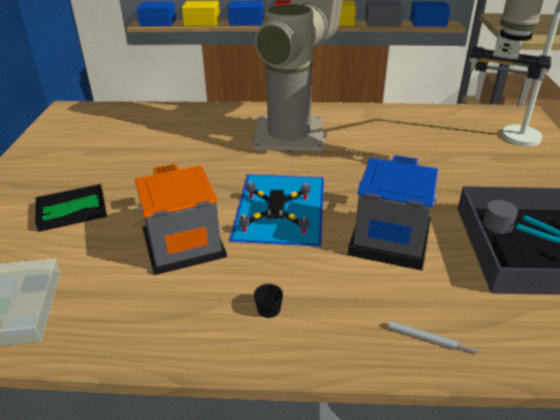

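View pics/b.png

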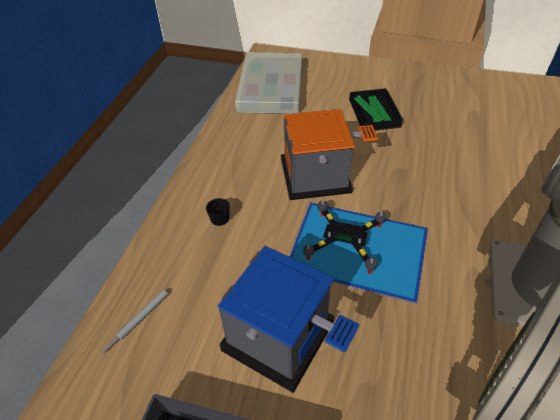

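The scene shows the orange bin at (180,215) and its paddle at (166,170). The side view shows the paddle at (369,133), next to the robot, and the blue bin on the other side. Next I'll measure the paddle and lid more precisely.

```bash
cat > h.py <<'E'
import cv2,numpy as np
from plant import robot
def K(c):
    f=210/np.tan(np.radians(c['vertical_fov'])/2)
    return np.array([[f,0,c['cx']],[0,f,c['cy']],[0,0,1.]])
def ray(c,uv):
    n=cv2.undistortPoints(np.array(uv,float).reshape(-1,1,2),K(c),np.array(c['D']))[:,0]
    R=cv2.Rodrigues(np.array(c['rvec']))[0];t=np.array(c['tvec']).ravel()
    return -R.T@t, np.c_[n,np.ones(len(n))]@R
def onplane(c,uv,z):
    o,d=ray(c,uv);return o+d*((z-o[2])/d[:,2])[:,None]
def proj(c,P): return cv2.projectPoints(np.array(P,float),np.array(c['rvec']),np.array(c['tvec']),K(c),np.array(c['D']))[0][:,0]
E
python3 - <<'E'
from h import *
from scipy.optimize import least_squares
cs={};cor={};pad={}
for n in("scene","side"):
    cs[n]=robot.calibration(n); robot.read_camera(n)
    m=robot.regions_of(n,"battery_lid")[0]['pixels'].astype(np.uint8)
    h=cv2.convexHull(max(cv2.findContours(m,0,2)[0],key=cv2.contourArea))
    for e in np.linspace(.01,.1,40):
        p=cv2.approxPolyDP(h,e*cv2.arcLength(h,True),True)
        if len(p)<=4:break
    cor[n]=p[:,0].astype(float)
    r=robot.regions_of(n,"battery_lever")
    if r: pad[n]=np.argwhere(r[0]['pixels']).mean(0)[::-1]
    print(n,cor[n].tolist(),pad.get(n), [ (q['conf'],q['pixels'].sum()) for q in r])
def model(v):
    x,y,th,z=v;c,s=np.cos(th),np.sin(th)
    return np.array([[x+c*a-s*b,y+s*a+c*b,z] for a in(-.077,.077) for b in(-.079,.079)])
def res(v):
    o=[]
    for n in cs:
        P=proj(cs[n],model(v))
        for q in P: 
            d=cor[n]-q; o+=list(d[np.argmin((d**2).sum(1))])
    return o
best=min((least_squares(res,[.56,-.228,t,.16],loss='soft_l1') for t in(-.35,-.1,.1,.35)),key=lambda r:r.cost)
print(best.x,best.cost,np.round(best.fun,1))
x,y,th,z=best.x
print("paddle model",x-.135*np.cos(th),y-.135*np.sin(th),z-.029)
for n in pad: print(n,onplane(cs[n],[pad[n]],z-.029))
print(robot.read_state()['t'])
E
```

```text
scene [[201.0, 167.0], [216.0, 200.0], [144.0, 214.0], [137.0, 178.0]] [164.93877551 167.91836735] [(0.71, np.int64(147))]
side [[341.0, 110.0], [354.0, 147.0], [292.0, 153.0], [286.0, 114.0]] [365.88148148 133.27037037] [(0.76, np.int64(270))]
[ 0.55775103 -0.23736995  0.37777683  0.15158958] 7.858020741680924 [ 2.4  0.7 -1.   2.   1.6 -1.5 -1.  -0.5 -0.8  0.7 -0.8 -0.6  1.8 -0.3
  0.1 -0.4]
paddle model 0.4322702860819108 -0.2871653755241279 0.12258958204558468
scene [[ 0.42638506 -0.29296921  0.12258958]]
side [[ 0.44124224 -0.29045583  0.12258958]]
1.0
```

Call:
play_rows:
  increments: "-325 -332 -10 70 1;-325 -332 -10 70 1;-325 -332 -10 70 1;-325 -332 -10 70 1;-325 -332 -10 70 1;-325 -332 -10 70 1;-325 -332 -10 70 1;-325 -332 -10 70 1;-325 -332 -10 70 1;-325 -332 -10 70 1;-510 -708 -10 137 1;-510 -708 -10 137 1;-510 -708 -10 137 1;-510 -708 -10 137 1;-510 -708 -10 137 1;-510 -708 -10 137 1;-510 -708 -10 137 1;-510 -708 -10 137 1;-510 -708 -10 137 1;-510 -708 -10 137 1"
  force: 20

```text
t: 3.0
tool_pos: [0.4345, -0.2898, 0.2282]
orientation: [-3.087, -0.581, 0.001]
force: [-0.5, 0.1, 0.3]
opening: 0.0007
gripper_force: 0.0
```

Run:
```python
from h import *
s=robot.read_state();print(s['t'],s['tool_pos'],s['opening'],s['force'],s['q'])
print(cv2.Rodrigues(s['orientation'])[0].round(3))
c=robot.calibration("wrist");im=robot.read_camera("wrist");cv2.imwrite("pics/w1.png",im)
r=robot.regions_of("wrist","battery_lever")
for q in r:
    p=np.argwhere(q['pixels']).mean(0)[::-1];print(q['conf'],q['pixels'].sum(),p,onplane(c,[p],.125))
```

```text
3.0 [ 0.43449513 -0.28979741  0.22822821] 0.0006505615674629193 [-0.54251116  0.13094441  0.32834165] [-6.86069295e-01 -8.42754231e-02  1.68876056e+00 -4.65132561e-04
  1.53755225e+00  5.12568536e-01]
[[ 0.932  0.364 -0.001]
 [ 0.364 -0.932 -0.   ]
 [-0.001 -0.    -1.   ]]
0.62 3600 [273.40611111 195.67555556] [[ 0.44285387 -0.28417232  0.125     ]]
```

View pics/w1.png

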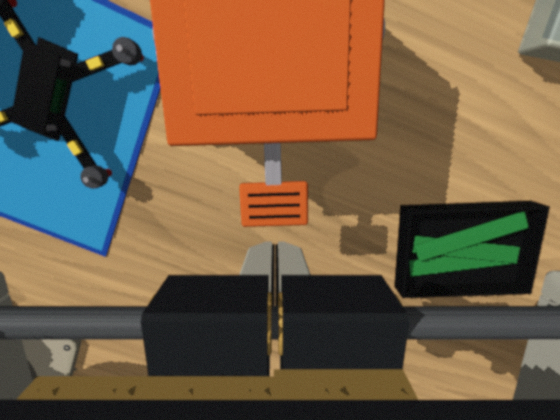

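The paddle is at (240–307, 182–226) and centred on the closed fingers (column 275). The gripper is lined up with the bin.

Run:
```python
from h import *
c=robot.calibration("wrist");s=robot.read_state();R=cv2.Rodrigues(s['orientation'])[0]
uv=[[242,183],[305,182],[307,226],[241,226],[273.5,204]]
for z in(.122,.128,.140):
    P=onplane(c,uv,z);print(z,P[4].round(4),((P-s['tool_pos'])@R*1000).round(1).tolist())
```

```text
0.122 [ 0.4353 -0.2844  0.122 ] [[20.7, -30.0, 106.4], [21.6, 25.7, 106.4], [-19.5, 28.7, 106.4], [-19.6, -32.1, 106.4], [1.4, -2.1, 106.4]]
0.128 [ 0.4369 -0.2839  0.128 ] [[21.9, -29.3, 100.4], [22.8, 25.1, 100.4], [-17.4, 28.0, 100.4], [-17.5, -31.4, 100.4], [3.1, -2.1, 100.4]]
0.14 [ 0.4399 -0.2827  0.14  ] [[24.3, -28.1, 88.4], [25.2, 23.9, 88.4], [-13.2, 26.7, 88.4], [-13.3, -30.0, 88.4], [6.3, -2.1, 88.4]]
```

Call:
play_rows:
  increments: "0 -2 50 0 1;0 -2 85 0 1;0 -2 95 0 1;0 -2 98 0 1;0 -2 101 0 1;0 -2 104 0 1;0 -2 107 0 1;0 -2 110 0 1;0 -2 110 0 1"

```text
t: 4.0
tool_pos: [0.436, -0.2859, 0.1214]
orientation: [3.083, 0.587, 0.005]
force: [-0.4, 2.7, 5.1]
opening: 0.0003
gripper_force: 2.6
```

Run:
```python
from h import *
s=robot.read_state();print(s['t'],s['tool_pos'],s['force'])
robot.read_camera("side");r=robot.recognise("side","battery_lid");print(r[0] if r else 0)
```

```text
4.0 [ 0.43601755 -0.28591349  0.12143235] [-0.37416758  2.69154424  5.12754578]
{'centre': [0.5606, -0.2257, 0.1821], 'conf': 0.89}
```

Call:
play_rows:
  increments: "0 0 4 0 1;0 0 8 0 1;0 0 12 0 1;0 0 16 0 1;0 0 19 0 1;0 0 22 0 1;0 0 22 0 1"

```text
t: 4.8
tool_pos: [0.4363, -0.2865, 0.0991]
orientation: [3.083, 0.586, 0.006]
force: [2.6, 1.0, 5.3]
opening: 0.0006
gripper_force: 2.5
```

Run:
```python
from h import *
s=robot.read_state();print(s['t'],s['tool_pos'],s['force'])
im=robot.read_camera("side");r=robot.recognise("side","battery_lid");print(r[0] if r else 0)
cv2.imwrite("pics/s2.png",cv2.resize(im[60:240,230:430],None,fx=3,fy=3))
```

```text
4.8 [ 0.43629467 -0.28646153  0.0990999 ] [2.61995794 0.97912128 5.28276962]
{'centre': [0.5926, -0.2044, 0.2279], 'conf': 0.79}
```

View pics/s2.png

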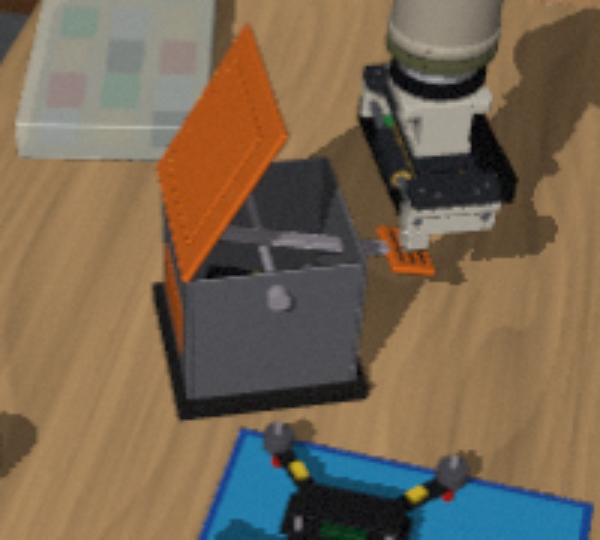

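The lid (crop about (220,150)) is well open, with the fingertips on the paddle at (410,250). I'll press on until the stop shows in the force.

Call:
play_rows:
  increments: "0 0 2 0 1;0 0 4 0 1;0 0 4 0 1"

```text
t: 5.2
tool_pos: [0.4361, -0.2865, 0.095]
orientation: [3.083, 0.586, 0.005]
force: [1.3, -0.1, 5.9]
opening: -0.0001
gripper_force: 2.5
```

Call:
play_rows:
  increments: "0 0 1 0 1;0 0 2 0 1;0 0 2 0 1"

```text
t: 5.5
tool_pos: [0.4364, -0.2866, 0.0941]
orientation: [3.082, 0.586, 0.006]
force: [-0.6, 1.9, 12.6]
opening: 0.0003
gripper_force: 6.1
```

The force rose to 12.6 N while travel stalled, so the lever is at its stop. I'll hold it there.

Call:
play_rows:
  increments: "0 0 0 0 1;0 0 0 0 1;0 0 0 0 1;0 0 0 0 1;0 0 0 0 1;0 0 0 0 1;0 0 0 0 1;0 0 0 0 1;0 0 0 0 1;0 0 0 0 1;0 0 0 0 1;0 0 0 0 1;0 0 0 0 1;0 0 0 0 1;0 0 0 0 1;0 0 0 0 1;0 0 0 0 1;0 0 0 0 1;0 0 0 0 1;0 0 0 0 1"

```text
t: 7.5
tool_pos: [0.4364, -0.2866, 0.0941]
orientation: [3.082, 0.586, 0.006]
force: [-0.6, 1.9, 12.7]
opening: 0.0004
gripper_force: 6.0
```

Run:
```python
from h import *
s=robot.read_state();print(s['t'],s['tool_pos'],s['force'])
im=robot.read_camera("side")
cv2.imwrite("pics/s3.png",cv2.resize(im[60:240,230:430],None,fx=3,fy=3))
```

```text
7.5 [ 0.43641236 -0.28657352  0.09409542] [-0.64026291  1.89609663 12.73340208]
```

View pics/s3.png

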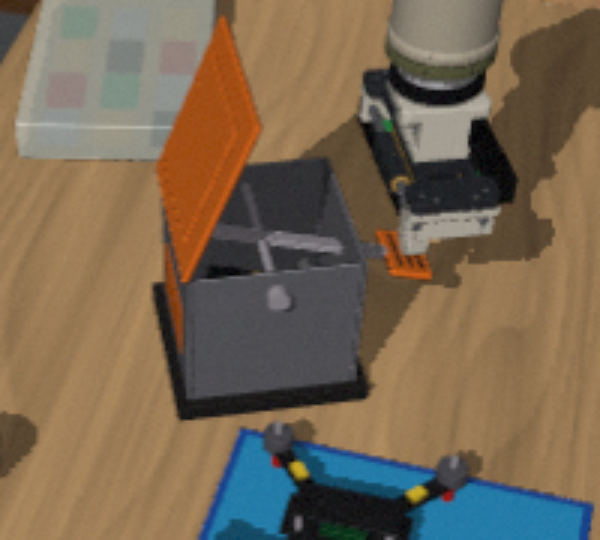

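The lid (crop (210,150)) now stands steeper, fully open. I'll hold about 2.5 s more, then let the lever up gently and retreat.

Call:
play_rows:
  increments: "0 0 0 0 1;0 0 0 0 1;0 0 0 0 1;0 0 0 0 1;0 0 0 0 1;0 0 0 0 1;0 0 0 0 1;0 0 0 0 1;0 0 0 0 1;0 0 0 0 1;0 0 0 0 1;0 0 0 0 1;0 0 0 0 1;0 0 0 0 1;0 0 0 0 1;0 0 0 0 1;0 0 0 0 1;0 0 0 0 1;0 0 0 0 1;0 0 0 0 1"

```text
t: 9.55
tool_pos: [0.4364, -0.2865, 0.0941]
orientation: [3.082, 0.586, 0.006]
force: [-0.4, 3.6, 11.7]
opening: 0.0001
gripper_force: 6.0
```

Call:
play_rows:
  increments: "0 0 -5 0 1;0 0 -10 0 1;0 0 -15 0 1;0 0 -20 0 1;0 0 -26 0 1;0 0 -32 0 1;0 0 -40 0 1;0 0 -60 0 1;0 0 -90 0 1;0 0 -120 0 1;0 0 -120 0 1;0 0 -120 0 1;0 0 -120 0 1;0 0 -120 0 1;0 0 -120 0 1;0 0 -120 0 1;0 0 -120 0 1;0 0 -120 0 1;0 0 -120 0 1;0 0 -120 0 1"

```text
t: 11.55
tool_pos: [0.4343, -0.2853, 0.2107]
orientation: [3.086, 0.587, 0.0]
force: [-0.1, -0.0, 0.4]
opening: 0.0005
gripper_force: 0.0
```

Run:
```python
from h import *
s=robot.read_state();print(s['t'],s['tool_pos'],s['force'])
im=robot.read_camera("side");cv2.imwrite("pics/s4.png",im)
for q in("battery_lid","scrap_lid","quad"):print(q,robot.recognise("side",q)[:1])
```

```text
11.55 [ 0.43434231 -0.28534235  0.21069413] [-0.08028198 -0.02847166  0.36443515]
battery_lid [{'centre': [0.5564, -0.2242, 0.156], 'conf': 0.84}]
scrap_lid [{'centre': [0.5259, 0.2692, 0.1702], 'conf': 0.86}]
quad [{'centre': [0.4394, -0.282, 0.1328], 'conf': 0.63}]
```

View pics/s4.png

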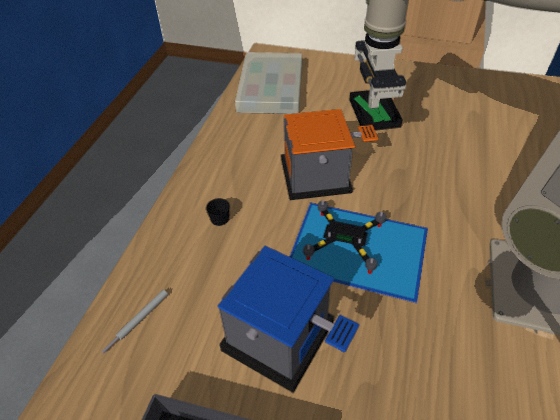

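The orange lid (318,130) is shut again, the blue lid (277,290) is shut, the quad (345,235) has not moved, and the arm is clear.

```bash
python3 -c "
from plant import robot
print(robot.close_job())"
```

```text
the job is handed in; nothing more can be done
None
```

The orange bin's lever was pressed to its stop and held there for about 4 s with the lid wide open, then released; the lid closed, the blue lid stayed shut, the quadcopter did not move, and the job is handed in at about 12 s.

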